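# Clear the way and flip the tea box open

### The arm

A 6-joint arm with a two-finger parallel gripper is mounted at the origin on a cart in front of the work surface, level with it; the furniture and walls round the work are solid. World frame = base frame: x ahead of the robot, y to its left, z up, the work surface at z = 0. Lengths are in mm, angles in degrees, forces in N, time in s.
With the tool pointing down it reaches from about 350 to 850 mm from the base axis. Payload 8.1 kg.
Tool frame: the origin (TCP) lies where the fingers leave the gripper's body, on its centre line; the fingertips stand 73 mm ahead of it and the grasp point (between the pads) lies 54 mm ahead of it; z points along the fingers, y is the line along which they close (so a half turn about z gives the same grasp; the last joint's range is limited). The gripper opens to 85 mm and grips with 20 to 120 N. Pads are 22 mm wide; open, the fingers measure 114 mm over their backs; the gripper's body (76 mm by 85 mm) begins 54 mm behind the grasp point. The pads swing forward as they close: fully open they stand 13 mm farther back than shut.
Start: joints at [68.331, 7.471, 85.268, -0, 87.261, -4.893], TCP at [173.159, 574.475, 303.892] pointing down, gripper open.
Joint ranges: [-169.43, 169.43], [-51.17, 129.36], [1.28, 143.12], [-76.62, 256.62], [0, 156.53], [-152.29, 152.29]. Speed limits (degrees/s): [136.94, 136.94, 159.86, 180, 180, 180].

### API

Orientations are given as [roll, pitch, yaw] about the fixed x, y, z axes, in that order (R = Rz(yaw) Ry(pitch) Rx(roll)).
In Python, from bench import sense, optics, r gives the robot as it stands.
- The arm moves only by the tool servo_tool, never from a script. Its argument "plan" is a list that holds one entry, the list of rows, each a list of 5 numbers: the shift along the world's x, y, z in m, then the turn about the world's z in degrees, then the finger opening in m, from 0 to 0.0854. A call has 1 to 10 rows; each row shifts and turns the commanded pose from where the row before left it; what a row does not reach is not made up. A row lasts 1/10 s, in which the tool goes at most 50 mm and 8.59 degrees, less where a joint would pass 70% of its speed; a pose out of reach is approached as far as the arm can. A call is refused whole if a number of a shift passes 0.05 or a number of a turn 8.59, either way. A call with a gripper value outside its range is refused whole. The fingers move at their own pace and stop on an object; "force" is the grip in N (left out, the last holds). Time passes only in rows, so rows that do not move let the fingers close. It gives the time, the measured TCP pose, the force, the opening and the grip force at its end, in the units of the state.
- sense(): the state, without advancing time (a new reading comes with each control period).
- optics.snapshot(name): name is "scene" or "top" or "wrist"; returns a dict with "frame" (480x640x3 uint8, blue, green, red), "fx", "fy", "cx", "cy" (pixels), "cam_to_world" (4x4, takes a point from camera to world coordinates). Camera axes: x right, y down, z forward; pixel columns grow to the right and rows downward; lengths in mm; the calibration is good to about 2 mm. A picture is of the moment at which its call begins. There is no depth.
- r.hand_in(): hands the job in; it is judged then, once.
The state is a dict: "time": time; "joint_pos": joint angles; "qd": joint speeds; "joint_efforts": joint torques, N m; "tool_pos": TCP position; "tcp_rot": TCP orientation; "ft_force": force on the tool from outside, world axes, zero at the start; "wrist_torque": the same for the moment, N m; "finger_gap": finger opening in mm; "grip_force": force on a finger pad.
Only numpy, scipy, OpenCV 4.12 (cv2) and the standard library are available. Lean on these libraries where they do the work, as an engineer would, in place of code of your own. Each camera call takes 0.05 s, during which the arm holds its last target. There are 200 camera calls.

### The job

A jar stands in the way in front of the wooden tea box: push it sideways along the table, left or right, until no part of it stands in front of the box any more. Then put a fingertip under the front lip of the box's lid and flip the lid up and over past upright, so that it leans back on its hinge and stays fully open by itself. Only push with the fingers: do not pick up or tip the jar, do not tip the tea box or shove it out of its place, and leave the mug, the candle and the pill bottle alone.

Things in the scene. Friction and masses are not known exactly. Their poses are not given: they have to be found in the camera images.
- tea_box: brown wooden tea box with a hinged flat lid that has a paler inlaid panel, 1.5 kg, loose on four rubber feet. Box 110 (x, front to back) x 150 (y) mm, 88 mm high with the lid shut. Origin: centre of its underside, on the table. +z up; its front looks along its own -x, roughly toward the robot; the hinge is along the top of its back (x = +55 mm). Its y axis runs along its front.
- tea_lid (a joint): angle of the tea box's lid: 0 shut, 1.57 upright, 1.95 fully open against its stop. Light (0.12 kg) and nearly frictionless: it falls shut when let go short of upright (below about 1.45) and falls open to the stop beyond about 1.6. The lid turns about the box's +y axis through hinge_line, its front edge going up and back.
- hinge_line (a point): middle of the lid's hinge axis, 78 mm above the table at the back of the box (fixed in the box)
- lid_lip (a point): middle of the lower front edge of the lid (moves with the lid), 128 mm from the hinge axis. The lid is a plate 10 mm thick and 154 mm wide, its underside at the height of the hinge when shut; it overhangs the box's front wall by 18 mm along the whole front, with open space from the table up to it (78 mm), so that a slanted fingertip can reach under it.
- jar: closed glass jar with a dark lid, round, 71 x 76 mm across (76 over its widest), 98 mm high, standing upright on the table in front of the tea box, close to the overhanging lip. Loose. Origin: centre of its underside; z up.
- mug: white mug with a handle, 86 x 118 x 92 mm, to the right behind the box; bystander. Origin: centre of its underside.
- candle: candle in a clear glass, 76 mm across, 90 mm high, to the left behind the box; bystander. Origin: centre of its underside.
- pill_bottle: small amber pill bottle with white cap, 40 mm across, 72 mm high, at the near right of the table; bystander. Origin: centre of its underside.
There are look-alikes about, which are no part of the job. Leave any yellow look-alike of the jar alone.

How it is judged (in metres and radians):
On the way, in this order (a step that is already met when the one before it is completed fails the run):
1. the jar stands clear to one side of the box's front, upright, the lid still shut ((y of jar in the frame of tea_box above 0.105 m or y of jar in the frame of tea_box below -0.105 m) and height (world z) of jar below 0.008 m and angle between jar's own z axis and vertical below 0.1 rad and value of joint tea_lid below 0.15 rad), for 0.2 s.
2. the lid has been flipped past upright (value of joint tea_lid above 1.75 rad), for 0.2 s.
At the end, for the whole second after the job is handed in: The lid rests open by itself (more than 1.8 rad); the jar stands upright on the table with its axis more than 105 mm to the left or right of the box's middle, measured along the box's front; the tea box is within 30 mm of where it stood (value of joint tea_lid above 1.8 rad and velocity of joint tea_lid between -0.1 and 0.1 rad/s and (y of jar in the frame of tea_box above 0.105 m or y of jar in the frame of tea_box below -0.105 m) and height (world z) of jar below 0.008 m and angle between jar's own z axis and vertical below 0.1 rad and linear speed of jar below 0.02 m/s and distance of tea_box from where it was at the start of the episode below 0.03 m and angle between tea_box's own z axis and vertical below 0.05 rad); the robot touches nothing.
It fails at once if the jar is lifted off the table (height (world z) of jar above 0.02 m).
It fails at once if the jar is tipped over (angle between jar's own z axis and vertical above 0.4 rad).
It fails at once if the tea box is shoved out of its place (30 mm) (distance of tea_box from where it was at the start of the episode above 0.03 m).
It fails at once if the tea box is tipped (angle between tea_box's own z axis and vertical above 0.15 rad).
It fails at once if the mug, the candle or the pill bottle is disturbed (moved 25 mm) (distance of any of mug, candle, pill_bottle from where it was at the start of the episode above 0.025 m).
It also fails if it takes over 56 s, if anything falls off the work surface, if the arm or the gripper's body presses on something with over 40 N, if the wrist force passes 120 N, or if a joint passes its speed limit or range.

## Working session

There is one attempt and no reset: what is moved stays moved. The work goes in short steps, Python scripts to look and compute and a tool call to move; the robot and the scene stay as the last step left them, time stands still between calls to the robot, and variables do not carry over. Pictures are saved under pics/ and viewed, at most 10 in all, crops included, and the job is handed in when it is done.

Besides the shell and the picture viewer there is one more tool, called after "Request:" as name(argument=value, ...), one argument or row to a line, values as JSON. servo_tool: Moves the arm, as the interface text tells. Its arguments: {"type":"object","properties":{"plan":{"type":"array"},"force":{"type":"number"}},"required":["plan"]}

```bash
mkdir -p pics
cat > h.py <<'E'
import numpy as np, cv2, sys
from bench import sense, optics, r
def snap(n,f=None):
    s=optics.snapshot(n)
    if f: cv2.imwrite('pics/'+f,s['frame'])
    return s
def ray(s,u,v):
    T=np.array(s['cam_to_world']); d=T[:3,:3]@np.array([(u-s['cx'])/s['fx'],(v-s['cy'])/s['fy'],1]); return T[:3,3],d/np.linalg.norm(d)
def atz(s,u,v,z):
    o,d=ray(s,u,v); return o+d*(z-o[2])/d[2]
def tri(a,pa,b,pb):
    o1,d1=ray(a,*pa);o2,d2=ray(b,*pb)
    t=np.linalg.lstsq(np.c_[d1,-d2],o2-o1,rcond=None)[0]
    p,q=o1+d1*t[0],o2+d2*t[1]; return (p+q)/2,np.linalg.norm(p-q)
E
python3 - <<'E'
from h import *
import pickle
d={n:snap(n,n+'0.png') for n in('scene','top')}
pickle.dump(d,open('d0.pkl','wb'))
for n in d: print(n,np.round(d[n]['cam_to_world'],2).tolist(),d[n]['fx'])
print(sense())
E
```

```text
scene [[0.68, -0.4, 0.62, -109.48], [-0.74, -0.36, 0.58, -741.7], [-0.01, -0.84, -0.53, 626.66], [0.0, 0.0, 0.0, 1.0]] 496.14031965634405
top [[0.01, -1.0, 0.07, 472.26], [-1.0, -0.01, 0.0, -138.8], [-0.0, -0.07, -1.0, 1209.24], [0.0, 0.0, 0.0, 1.0]] 446.7759186207378
{'time': 0.1, 'joint_pos': array([ 6.83312310e+01,  7.51348809e+00,  8.53228022e+01,  1.27435105e-03,
        8.72617583e+01, -4.89340706e+00]), 'qd': array([ 0.01841927, -0.12436767, -0.06166353, -0.07745444,  0.02865388,
       -0.00766671]), 'joint_efforts': array([ 1.04750980e-03, -5.70943844e+01, -5.01944947e+01, -1.86295915e-04,
        7.97719695e-03,  1.91650463e-05]), 'tool_pos': array([173.0099627 , 574.12627757, 302.92328072]), 'tcp_rot': array([-1.79902417e+02, -9.63191402e-03,  1.63224568e+02]), 'ft_force': array([ 0.00746578,  0.51765704, -0.18352373]), 'wrist_torque': array([-0.00787166,  0.02282138,  0.01665621]), 'grip_force': 0.0, 'finger_gap': 85.22203168769387}
```

View pics/scene0.png

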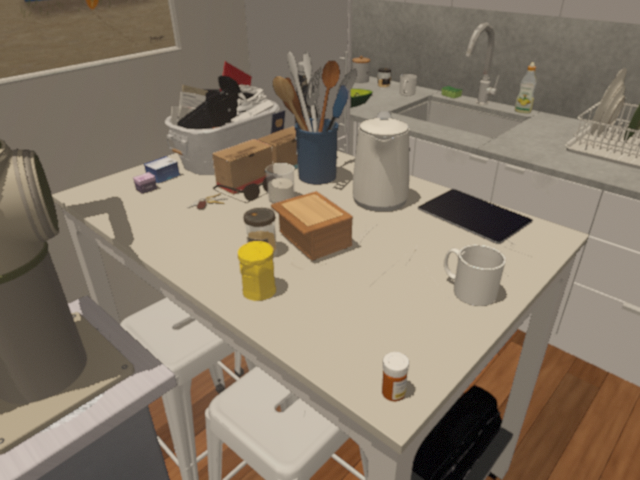

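View pics/top0.png

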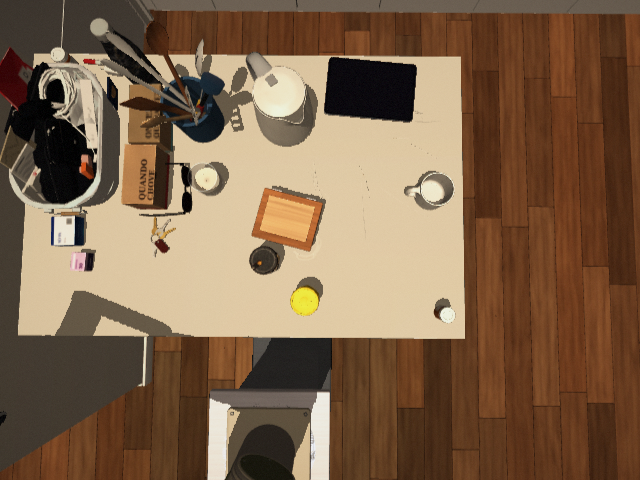

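The candidates for the jar are the dark-lidded glass jar at top (265,260) / scene (260,230), and the yellow look-alike at top (305,300) / scene (257,270). I choose the dark-lidded one and check it in a close crop.

Run:
```python
import pickle
from h import *
d=pickle.load(open('d0.pkl','rb'))
a=d['top']['frame'][165:325,225:345]; b=d['scene']['frame'][180:310,220:370]
A=cv2.resize(a,None,fx=3.5,fy=3.5,interpolation=cv2.INTER_CUBIC)
B=cv2.resize(b,None,fx=2.5,fy=2.5,interpolation=cv2.INTER_CUBIC)
o=np.zeros((600,800,3),np.uint8);o[:A.shape[0],:A.shape[1]]=A;o[:B.shape[0],422:422+B.shape[1]]=B
cv2.imwrite('pics/crop1.png',o)
```

```text
(no output)
```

View pics/crop1.png

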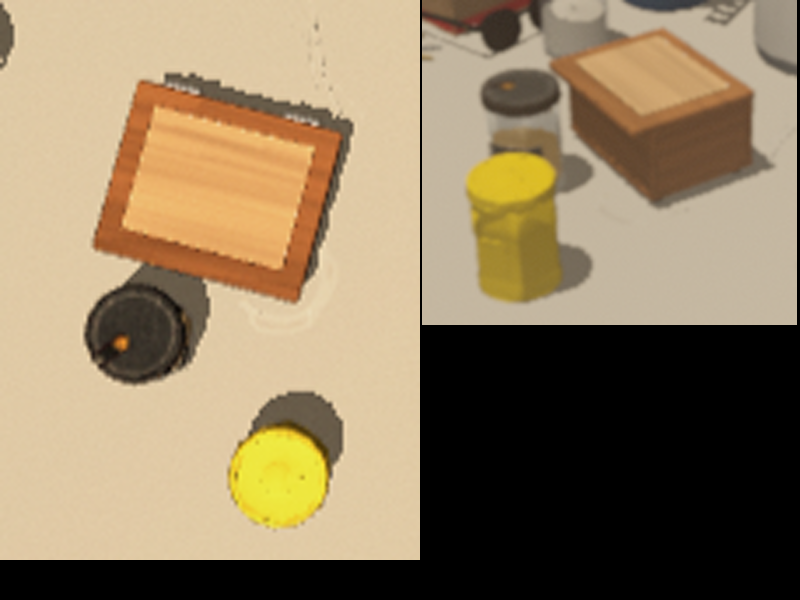

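The crop confirms it. The dark-lidded jar stands just in front of the left half of the box, with its lid centre at crop (136,333), and the yellow look-alike is separate at (280,477). Next I triangulate the lid corners and the jar.

Run:
```python
import pickle
from h import *
d=pickle.load(open('d0.pkl','rb'));t,s=d['top'],d['scene']
tp=lambda u,v:(225+u/3.5-.4,165+v/3.5-.4); sp=lambda u,v:(220+(u-422)/2.5-.3,180+v/2.5-.3)
P={'BL':((140,80),(660,30)),'BR':((342,132),(750,92)),'FR':((298,302),(632,132)),'FL':((95,246),(552,67)),'jar':((136,333),(520,88)),'yel':((280,477),(512,178))}
for k,(a,b) in P.items():
    p,e=tri(t,tp(*a),s,sp(*b)); print(k,p.round(),round(e,1),'topz',atz(t,*tp(*a),98 if k in('jar','yel') else 88).round())
c={k:atz(t,*tp(*P[k][0]),88)[:2] for k in('BL','BR','FR','FL')}
cm=sum(c.values())/4; w=c['BL']-c['BR']+c['FL']-c['FR']; yaw=np.arctan2(-w[0],w[1])
f=(c['BL']+c['BR'])/2-(c['FL']+c['FR'])/2; yaw2=np.arctan2(f[1],f[0])
print('lid centre',cm,'yaw',np.degrees([yaw,yaw2]),'w',np.linalg.norm(w)/2,'d',np.linalg.norm(f))
yw=yaw;X=np.array([np.cos(yw),np.sin(yw)]);Y=np.array([-X[1],X[0]])
org=cm+9*X  # lid spans x -73..+55
for k in('jar','yel'):
    j=atz(t,*tp(*P[k][0]),98)[:2]-org; print(k,'in box',j@X,j@Y)
print('org',org,'X',X,'Y',Y)
for k,(u,v),z in(('candle',(206,178),90),('mug',(434,190),92),('pill',(446,315),72),('glasses',(188,205),5),('keys',(162,240),5),('tin',(70,231),30),('qbox',(150,205),70)):print(k,atz(t,u,v,z).round())
print(np.array(optics.snapshot('wrist')['cam_to_world']).round(2))
```

```text
BL [676.  12.  83.] 4.0 topz [676.  10.  88.]
BR [ 638. -135.   85.] 5.5 topz [ 640. -137.   88.]
FR [ 516. -106.   87.] 1.7 topz [ 516. -106.   88.]
FL [557.  41.  80.] 1.1 topz [556.  40.  88.]
jar [493.   9.  96.] 1.5 topz [493.   8.  98.]
yel [392. -95.  96.] 0.0 topz [393. -95.  98.]
lid centre [596.96414678 -48.47722755] yaw [-14.53627813 -13.99641748] w 151.3845040894325 d 125.77376364062405
jar in box -123.73466235986037 28.606582872183015
yel in box -195.15657330793 -96.61856133393871
org [605.67604699 -50.73616418] X [ 0.96798891 -0.25099296] Y [0.25099296 0.96798891]
candle [699. 158.  90.]
mug [ 673. -419.   92.]
pill [ 358. -451.   72.]
glasses [642. 228.   5.]
keys [546. 295.   5.]
tin [566. 531.  30.]
qbox [632. 306.  70.]
[[ 2.9000e-01  9.1000e-01  2.9000e-01  9.8160e+01]
 [ 9.6000e-01 -2.8000e-01 -9.0000e-02  5.9643e+02]
 [-0.0000e+00  3.0000e-01 -9.5000e-01  3.7145e+02]
 [ 0.0000e+00  0.0000e+00  0.0000e+00  1.0000e+00]]
```

Request:
servo_tool(
  plan=[
    [[0.019,-0.04,0,-5.5,0.05],[0.019,-0.04,0,-5.5,0.05],[0.019,-0.04,0,-5.5,0.05],[0.019,-0.04,0,-5.5,0.05],[0.019,-0.04,0,-5.5,0.05],[0.019,-0.04,0,-5.5,0.05],[0.019,-0.04,0,-5.5,0.05],[0.019,-0.04,0,-5.5,0.05]],
  ],
)

```text
time: 0.95
tool_pos: [325.4, 252.8, 303.8]
tcp_rot: [180.0, 0.0, 119.0]
ft_force: [1.6, 0.1, -0.4]
finger_gap: 49.9
grip_force: 0.0
```

Request:
servo_tool(
  plan=[
    [[0.019,-0.039,0,-5.5,0.05],[0.019,-0.039,0,-5.5,0.05],[0.019,-0.039,0,-5.5,0.05],[0.019,-0.039,0,-5.5,0.05],[0.019,-0.039,0,-5.5,0.05],[0.019,-0.039,0,-5.5,0.05],[0.019,-0.039,0,-5.5,0.05],[0.019,-0.039,0,-5.5,0.05],[0,0,0,0,0.05],[0,0,0,0,0.05]],
  ],
)

```text
time: 1.95
tool_pos: [477.0, -58.3, 303.3]
tcp_rot: [-179.9, -0.0, 75.1]
ft_force: [-0.5, 1.6, 0.6]
finger_gap: 50.2
grip_force: 0.0
```

Run:
```python
from h import *
import pickle
s=snap('wrist','w1.png');pickle.dump(s,open('w1.pkl','wb'));print(np.round(s['cam_to_world'],2).tolist())
```

```text
[[0.97, -0.25, -0.08, 496.72], [-0.26, -0.92, -0.29, 16.64], [-0.0, 0.3, -0.95, 371.82], [0.0, 0.0, 0.0, 1.0]]
```

View pics/w1.png

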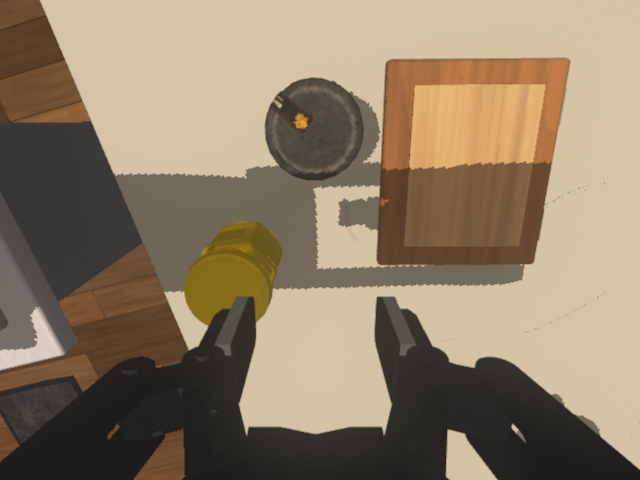

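The wrist view shows the jar lid centred at (314,129) and the tea box lid with front corners at (387,60) and (378,264). The yellow jar is at (235,275), beside the left finger.

Run:
```python
from h import *
import pickle
s=pickle.load(open('w1.pkl','rb'))
F=[atz(s,*p,88)[:2] for p in((387,60),(378,264),(569,59),(535,264))]
j=atz(s,314,129,98)[:2]; y=atz(s,228,290,98)[:2]
print(np.round(F,1).tolist(),j,y)
w=F[0]-F[1];Y=w/np.linalg.norm(w);X=np.array([Y[1],-Y[0]]);print('yaw',np.degrees(np.arctan2(X[1],X[0])),np.linalg.norm(w))
m=(F[0]+F[1])/2; org=m+73*X; print('lipmid',m,'org',org,'X',X,'Y',Y)
for q in(j,y,np.array([477,-58.3])): print((q-org)@X,(q-org)@Y)
```

```text
[[554.4, 41.7], [517.1, -103.9], [675.2, 10.1], [639.8, -136.5]] [494.21853037  10.92551407] [395.90621057 -90.59621622]
yaw -14.36769386604659 150.31533521647137
lipmid [535.72583421 -31.06865295] org [606.44263004 -49.18314404] X [ 0.96872323 -0.24814371] Y [0.24814371 0.96872323]
-123.62967801405611 30.380948623322386
-193.6751268930578 -92.3610940425456
-123.13179224528979 -40.95208507445875
```

Request:
servo_tool(
  plan=[
    [[-0.005,0.0095,0,0,0.05],[0,0,-0.04,0,0.05],[0,0,-0.04,0,0.05],[0,0,-0.04,0,0.05],[0,0,-0.04,0,0.05],[0,0,-0.033,0,0.05],[0,0,0,0,0.05]],
  ],
)

```text
time: 2.7
tool_pos: [467.9, -45.5, 106.3]
tcp_rot: [-179.5, 0.0, 75.4]
ft_force: [-0.8, 0.5, -0.9]
finger_gap: 49.7
grip_force: 0.0
```

Request:
servo_tool(
  plan=[
    [[0.0025,0.01,0,0,0.05],[0.0025,0.01,0,0,0.05],[0.0025,0.01,0,0,0.05],[0.0025,0.01,0,0,0.05],[0.0025,0.01,0,0,0.05],[0,0,0,0,0.05]],
  ],
)

```text
time: 3.3
tool_pos: [485.3, 3.3, 111.5]
tcp_rot: [179.9, -0.0, 75.3]
ft_force: [-0.1, -0.8, -0.3]
finger_gap: 50.0
grip_force: 0.0
```

Run:
```python
from h import *
a=snap('scene')['frame'][150:330,180:400]; b=snap('wrist')['frame']
o=np.zeros((360,800,3),np.uint8);o[:,:440]=cv2.resize(a,None,fx=2,fy=2);o[:270,440:]=cv2.resize(b,(360,270))
cv2.imwrite('pics/c2.png',o)
```

```text
(no output)
```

View pics/c2.png

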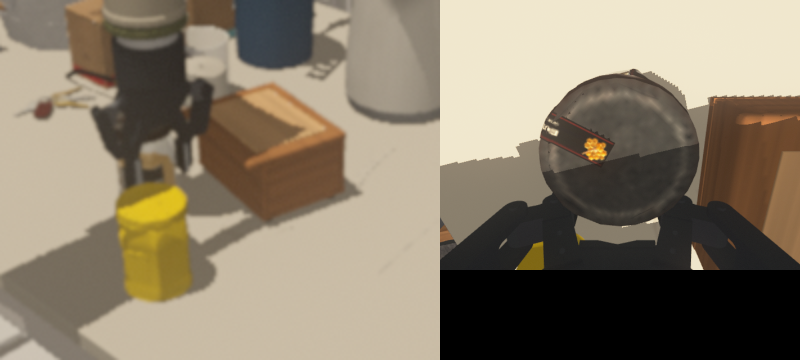

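The left panel shows the gripper behind the jar and clear of the box and the yellow jar. The wrist panel shows the jar lid (centre (620,150)) cradled between the fingertips, so I keep pushing.

Request:
servo_tool(
  plan=[
    [[0.0025,0.01,0,0,0.05],[0.0025,0.01,0,0,0.05],[0.0025,0.01,0,0,0.05],[0.0025,0.01,0,0,0.05],[0.0025,0.01,0,0,0.05],[0.0025,0.01,0,0,0.05],[0.001,0.005,0,0,0.05],[0,0,0,0,0.05]],
  ],
)

```text
time: 4.2
tool_pos: [500.6, 68.1, 110.7]
tcp_rot: [-180.0, -0.0, 75.3]
ft_force: [-0.9, -1.9, 1.9]
finger_gap: 50.2
grip_force: 0.0
```

Request:
servo_tool(
  plan=[
    [[-0.001,-0.005,0,0,0.05],[-0.003,-0.012,0,0,0.05],[-0.005,-0.02,0,0,0.05],[-0.005,-0.02,0,0,0.05],[-0.005,0,0.04,0,0.05],[-0.005,0,0.05,0,0.05],[-0.005,0,0.05,0,0.05],[0,0,0,0,0.05]],
  ],
)

```text
time: 5.0
tool_pos: [474.4, 8.7, 258.4]
tcp_rot: [179.3, -0.1, 75.2]
ft_force: [1.3, -0.5, -0.0]
finger_gap: 50.1
grip_force: 0.0
```

Run:
```python
from h import *
import pickle
t=snap('top');s=snap('scene');w=snap('wrist');pickle.dump((t,s,w),open('p3.pkl','wb'))
o=np.zeros((600,800,3),np.uint8)
o[:480,:360]=cv2.resize(t['frame'][165:325,225:345],None,fx=3,fy=3,interpolation=2);o[:330,360:]=cv2.resize(w['frame'],(440,330));o[330:600,360:720]=cv2.resize(s['frame'][180:315,200:380],None,fx=2,fy=2)
cv2.imwrite('pics/c3.png',o)
```

```text
(no output)
```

View pics/c3.png

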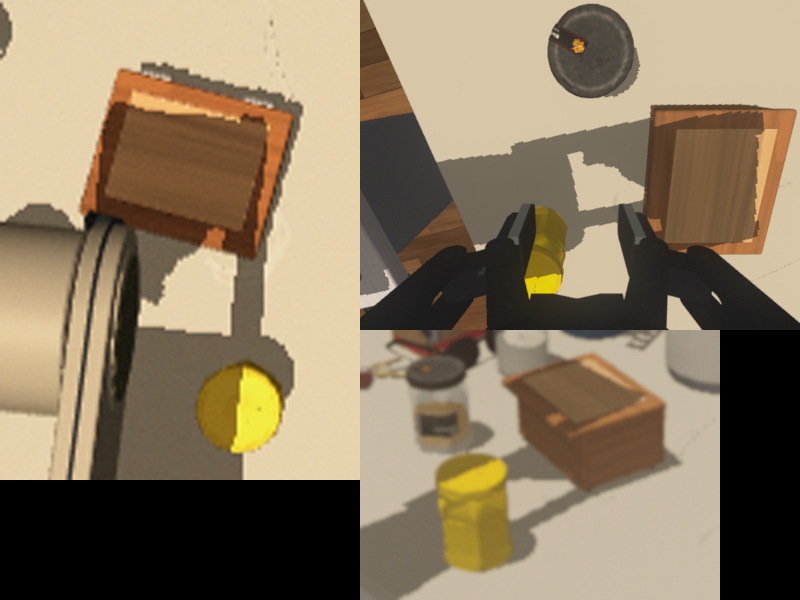

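Run:
```python
from h import *
import pickle
s=pickle.load(open('p3.pkl','rb'))[2]
j=atz(s,336,72.7,98)[:2];F=[atz(s,*p,88)[:2] for p in((423,154),(414.5,358))]
w=F[0]-F[1];Y=w/np.linalg.norm(w);X=np.array([Y[1],-Y[0]]);m=(F[0]+F[1])/2;org=m+73*X
print(j,F,np.degrees(np.arctan2(X[1],X[0])),'lipmid',m,'org',org,'jar',(j-org)@X,(j-org)@Y)
```

```text
[509.77160578 104.58372328] [array([550.67864137,  47.99320944]), array([519.85344114, -93.11971516])] -12.32232664732409 lipmid [535.26604126 -22.56325286] org [606.58430288 -38.14226308] jar -125.04168301218115 118.77703065507085
```

Request:
servo_tool(
  plan=[
    [[0.0025,-0.003,0,8.2,0.03],[0.0025,-0.003,0,8.2,0.03],[0.0025,-0.003,0,8.2,0.03],[0.0025,-0.003,0,8.2,0.03],[0.0025,-0.003,0,8.2,0.03],[0.0025,-0.003,0,8.2,0.03],[0.0025,-0.003,0,8.2,0.03],[0.0025,-0.003,0,8.2,0.03],[0.0025,-0.003,0,8.2,0.03],[0.0025,-0.003,0,8.2,0.03]],
  ],
)

```text
time: 6.15
tool_pos: [495.5, -20.4, 247.7]
tcp_rot: [-179.9, -0.3, 157.5]
ft_force: [-0.1, 0.1, 0.1]
finger_gap: 29.7
grip_force: 0.0
```

Request:
servo_tool(
  plan=[
    [[0,0,0,8.2,0.03],[0,0,0,0,0.03],[0,0,0,0,0.03]],
  ],
)

```text
time: 6.45
tool_pos: [495.9, -20.1, 248.7]
tcp_rot: [-180.0, -0.2, 165.2]
ft_force: [-0.7, -0.2, 0.3]
finger_gap: 30.0
grip_force: 0.0
```

Request:
servo_tool(
  plan=[
    [[0,0,-0.03,0,0.03],[0,0,-0.03,0,0.03],[0,0,-0.03,0,0.03],[0,0,-0.019,0,0.03],[0,0,0,0,0.03],[0,0,0,0,0.03]],
  ],
)

```text
time: 7.05
tool_pos: [496.3, -20.0, 141.2]
tcp_rot: [-180.0, -0.1, 165.3]
ft_force: [0.2, -0.5, 0.6]
finger_gap: 29.7
grip_force: 0.0
```

Request:
servo_tool(
  plan=[
    [[0.005,-0.0013,0,0,0.03],[0.005,-0.0013,0,0,0.03],[0.005,-0.0013,0,0,0.03],[0,0,0,0,0.03],[0,0,0,0,0.03]],
  ],
)

```text
time: 7.55
tool_pos: [512.0, -24.0, 141.7]
tcp_rot: [180.0, 0.0, 165.4]
ft_force: [0.6, 0.9, -0.7]
finger_gap: 30.0
grip_force: 0.0
```

Run:
```python
from h import *
s=snap('scene');w=snap('wrist');print(sense()['ft_force'],sense()['tool_pos'])
o=np.zeros((480,800,3),np.uint8)
o[:330,360:]=cv2.resize(w['frame'],(440,330));o[:480,:360]=cv2.resize(s['frame'][160:280,240:330],None,fx=4,fy=4,interpolation=2)
cv2.imwrite('pics/c4.png',o)
```

```text
[ 0.15909084 -0.54162853 -0.00110504] [511.60146357 -23.89887247 141.35542769]
```

View pics/c4.png

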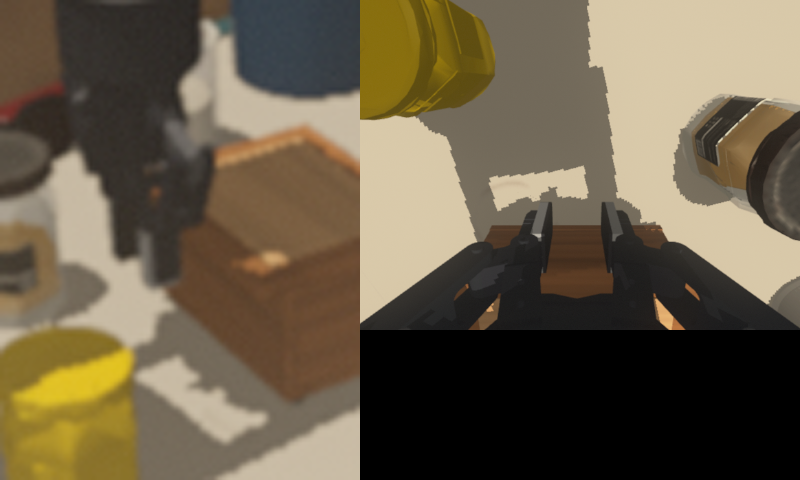

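The fingertips are now just in front of the lip with the tips below lid level. The jar stands upright and clear at wrist panel (740,160), and the yellow jar is well off. I inch in until contact.

Request:
servo_tool(
  plan=[
    [[0.004,-0.001,0,0,0.03],[0.004,-0.001,0,0,0.03],[0.003,-0.0008,0,0,0.03],[0,0,0,0,0.03],[0,0,0,0,0.03]],
  ],
)

```text
time: 8.15
tool_pos: [522.7, -26.8, 141.3]
tcp_rot: [-180.0, -0.0, 165.4]
ft_force: [0.3, -0.1, 0.1]
finger_gap: 30.2
grip_force: 0.0
```

Request:
servo_tool(
  plan=[
    [[0.002,-0.0005,0,0,0.03],[0,0,0,0,0.03],[0,0,0,0,0.03]],
  ],
)

```text
time: 8.45
tool_pos: [524.7, -27.2, 141.4]
tcp_rot: [180.0, -0.0, 165.4]
ft_force: [-0.4, -0.9, 0.7]
finger_gap: 29.7
grip_force: 0.0
```

Request:
servo_tool(
  plan=[
    [[0.002,-0.0005,0,0,0.03],[0,0,0,0,0.03],[0,0,0,0,0.03]],
  ],
)

```text
time: 8.75
tool_pos: [525.8, -27.4, 141.1]
tcp_rot: [-180.0, -0.1, 165.4]
ft_force: [-4.9, 1.0, 3.7]
finger_gap: 29.8
grip_force: 2.8
```

Request:
servo_tool(
  plan=[
    [[0.002,-0.0005,0,0,0.03],[0,0,0,0,0.03],[0,0,0,0,0.03]],
  ],
)

```text
time: 9.05
tool_pos: [526.9, -27.7, 140.9]
tcp_rot: [-180.0, -0.3, 165.4]
ft_force: [-10.8, 2.9, 8.7]
finger_gap: 30.2
grip_force: 5.8
```

Request:
servo_tool(
  plan=[
    [[0,0,0.002,0,0.03],[0,0,0.002,0,0.03],[0,0,0,0,0.03]],
  ],
)

```text
time: 9.35
tool_pos: [527.0, -27.7, 144.4]
tcp_rot: [-180.0, -0.3, 165.4]
ft_force: [-6.0, 2.4, 0.8]
finger_gap: 29.8
grip_force: 3.1
```

Request:
servo_tool(
  plan=[
    [[0,0,0.003,0,0.03],[0,0,0.003,0,0.03],[0,0,0,0,0.03]],
  ],
)

```text
time: 9.65
tool_pos: [527.4, -27.9, 150.9]
tcp_rot: [-180.0, -0.2, 165.4]
ft_force: [-7.0, 1.9, 0.8]
finger_gap: 30.0
grip_force: 3.9
```

Request:
servo_tool(
  plan=[
    [[0,0,0.004,0,0.03],[0.001,0,0.004,0,0.03],[0.001,-0.0005,0.004,0,0.03],[0.001,0,0.004,0,0.03],[0,0,0,0,0.03]],
  ],
)

```text
time: 10.15
tool_pos: [531.0, -28.7, 167.7]
tcp_rot: [-180.0, -0.1, 165.4]
ft_force: [-7.4, 1.3, 1.8]
finger_gap: 30.1
grip_force: 4.1
```

Run:
```python
from h import *
s=snap('scene');w=snap('wrist');print(sense()['ft_force'],sense()['tool_pos'])
o=np.zeros((480,800,3),np.uint8)
o[:330,360:]=cv2.resize(w['frame'],(440,330));o[:480,:360]=cv2.resize(s['frame'][160:280,270:360],None,fx=4,fy=4,interpolation=2)
cv2.imwrite('pics/c5.png',o)
```

```text
[-7.30242884  1.63716517  0.64713259] [530.6813334  -28.56610569 167.24857988]
```

View pics/c5.png

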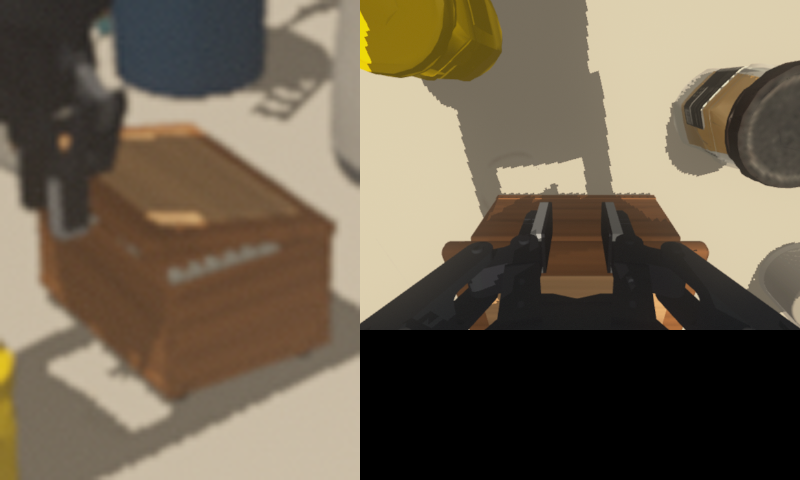

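The lid is lifting: the scene panel shows an open slit along its right side, lit at (225,260), and the wrist panel shows the lip standing above the front wall. I follow the lip's arc.

Request:
servo_tool(
  plan=[
    [[0.001,-0.0003,0.0045,0,0.03],[0.0012,-0.0003,0.0045,0,0.03],[0.0012,-0.0003,0.0045,0,0.03],[0.0014,-0.0004,0.0045,0,0.03],[0.002,-0.0005,0.005,0,0.03],[0.0022,-0.0005,0.005,0,0.03],[0.0024,-0.0006,0.005,0,0.03],[0.0026,-0.0007,0.005,0,0.03]],
  ],
)

```text
time: 11.05
tool_pos: [545.2, -32.3, 205.9]
tcp_rot: [-180.0, -0.1, 165.4]
ft_force: [-7.2, 0.0, 4.3]
finger_gap: 30.2
grip_force: 3.7
```

Request:
servo_tool(
  plan=[
    [[0.003,-0.0007,0.0045,0,0.03],[0.003,-0.0008,0.0045,0,0.03],[0.0032,-0.0008,0.0045,0,0.03],[0.0032,-0.0008,0.0045,0,0.03],[0.0038,-0.001,0.004,0,0.03],[0.0038,-0.001,0.004,0,0.03],[0.0038,-0.001,0.004,0,0.03],[0.0038,-0.001,0.004,0,0.03]],
  ],
)

```text
time: 11.85
tool_pos: [573.9, -39.6, 239.8]
tcp_rot: [180.0, 0.0, 165.4]
ft_force: [0.3, -0.0, -0.6]
finger_gap: 30.0
grip_force: 0.1
```

Request:
servo_tool(
  plan=[
    [[0.0044,-0.0011,0.0032,0,0.03],[0.0044,-0.0011,0.0032,0,0.03],[0.0044,-0.0011,0.0032,0,0.03],[0.0044,-0.0011,0.0032,0,0.03],[0.0049,-0.0013,0.0023,0,0.03],[0.0049,-0.0013,0.0023,0,0.03],[0.0049,-0.0013,0.0023,0,0.03],[0.0049,-0.0013,0.0023,0,0.03]],
  ],
)

```text
time: 12.65
tool_pos: [610.9, -49.1, 261.5]
tcp_rot: [-180.0, -0.0, 165.4]
ft_force: [0.2, -0.3, -0.7]
finger_gap: 30.3
grip_force: 0.1
```

Run:
```python
from h import *
s=snap('scene');w=snap('wrist');print(sense()['ft_force'],sense()['tool_pos'])
o=np.zeros((480,800,3),np.uint8)
o[:330,360:]=cv2.resize(w['frame'],(440,330));o[:480,:360]=cv2.resize(s['frame'][140:300,250:370],None,fx=3,fy=3,interpolation=2)
cv2.imwrite('pics/c6.png',o)
```

```text
[ 0.35364213 -0.11298081 -0.17867244] [611.20269765 -49.29065029 261.77846433]
```

View pics/c6.png

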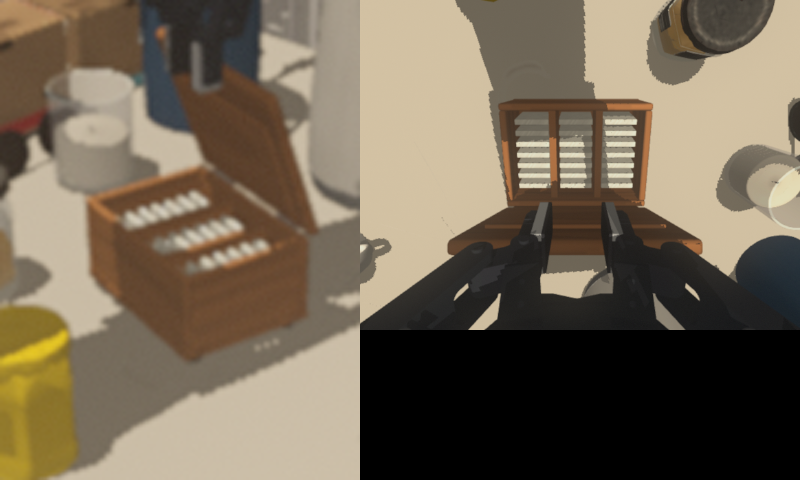

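The lid now stands at about 70° with the fingertips behind its lip, the open compartments are visible, and the box is in place. I push it past upright.

Request:
servo_tool(
  plan=[
    [[0.0052,-0.0013,0.0014,0,0.03],[0.0052,-0.0013,0.0014,0,0.03],[0.0052,-0.0013,0.0014,0,0.03],[0.0052,-0.0013,0.0014,0,0.03],[0.0054,-0.0014,0,0,0.03],[0.0054,-0.0014,0,0,0.03],[0.0054,-0.0014,0,0,0.03],[0.0054,-0.0014,0,0,0.03],[0.0054,-0.0014,0,0,0.03],[0.0054,-0.0014,0,0,0.03]],
  ],
)

```text
time: 13.75
tool_pos: [664.1, -62.8, 266.9]
tcp_rot: [-180.0, -0.0, 165.4]
ft_force: [0.5, 0.1, -0.4]
finger_gap: 29.8
grip_force: 0.0
```

Request:
servo_tool(
  plan=[
    [[0.005,-0.0013,0,0,0.03],[0.005,-0.0013,0,0,0.03],[0.004,-0.001,0,0,0.03],[0,0,0,0,0.03],[0,0,0,0,0.03],[0,0,0,0,0.03],[0,0,0,0,0.03]],
  ],
)

```text
time: 14.45
tool_pos: [677.6, -66.2, 267.1]
tcp_rot: [-180.0, -0.0, 165.4]
ft_force: [-0.4, 0.3, -0.1]
finger_gap: 30.1
grip_force: 0.0
```

Request:
servo_tool(
  plan=[
    [[-0.01,0.0025,0,0,0.03],[-0.02,0.005,0.01,0,0.03],[-0.04,0.01,0.02,0,0.03],[-0.04,0.01,0.02,0,0.03],[-0.04,0.01,0.02,0,0.03],[-0.04,0.01,0,0,0.03],[0,0,0,0,0.03],[0,0,0,0,0.03],[0,0,0,0,0.03],[0,0,0,0,0.03]],
  ],
)

```text
time: 15.45
tool_pos: [488.6, -19.0, 336.9]
tcp_rot: [-180.0, -0.0, 165.4]
ft_force: [0.6, 0.3, -0.7]
finger_gap: 29.9
grip_force: 0.0
```

Run:
```python
from h import *
s=snap('scene');t=snap('top');w=snap('wrist');print(sense()['ft_force'],sense()['tool_pos'])
o=np.zeros((480,800,3),np.uint8)
o[:330,360:]=cv2.resize(w['frame'],(440,330));o[:480,:360]=cv2.resize(s['frame'][140:300,250:370],None,fx=3,fy=3,interpolation=2)
o[330:480,360:600]=t['frame'][140:290,200:440]
cv2.imwrite('pics/c7.png',o)
```

```text
[-0.39442814  0.18558573 -1.02286267] [488.27588535 -18.94410768 336.63846985]
```

View pics/c7.png

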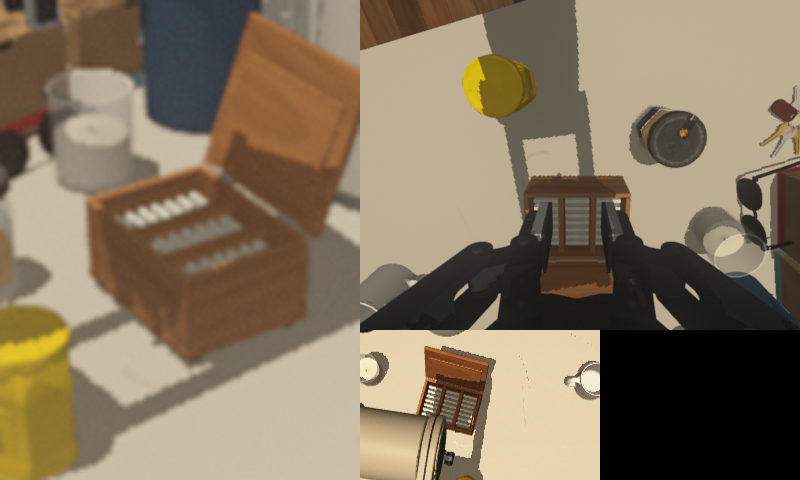

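The lid leans back fully open, the jar stands upright and clear at wrist panel (677,136), and nothing else has moved. I check the jar's lateral distance, then hand in if it holds.

Run:
```python
from h import *
w=snap('wrist');p=lambda u,v:((u-360)*640/440,v*480/330)
j=atz(w,*p(677,136),98)[:2];a=atz(w,*p(527,177),78)[:2];b=atz(w,*p(631,177),78)[:2]
Y=np.array([.248,.969]);y=(j-(a+b)/2)@Y;print(j,a,b,y)
if y>110: print(r.hand_in())
```

```text
[502.47417915 101.72593681] [513.07335684 -95.21556492] [548.52991296  40.53506905] 118.03992399548704
the job is handed in; nothing more can be done
None
```

The job is handed in: at my last check the jar stood upright about 118 mm to the left of the box's middle (105 mm needed), the lid rested fully open by itself, and nothing else had visibly moved; the hand-in returned no verdict.

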